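Set out printed gears by size for gauging

TASK

Move the four freshly printed gears from the glass build plate to the aluminium gauging rail and set them out in order of size, one centred on each black pad: the smallest on the pad next to the brass pin, the largest on the pad farthest from it. Leave them all standing flat with their hubs up.

Things in the scene. Friction and masses are not known exactly. Their poses are not given: they have to be found in the camera images.
- gear_small: The smallest of four orange 3D-printed spur gears: toothed disc 34 mm across and 12 mm thick, with a plain round hub 22 mm in diameter rising from its middle to 48 mm above the underside (the same hub on all four). Loose, at the start standing hub up on a 230 mm square, 4 mm thick pale glass build plate that lies on the bench; nothing else stands on that plate. Origin: centre of the underside; z up along the hub. Weighs under 80 g; pick it up by the hub.
- gear_medium: The second smallest of four orange 3D-printed spur gears: toothed disc 44 mm across and 12 mm thick, with a plain round hub 22 mm in diameter rising from its middle to 48 mm above the underside (the same hub on all four). Loose, at the start standing hub up on a 230 mm square, 4 mm thick pale glass build plate that lies on the bench; nothing else stands on that plate. Origin: centre of the underside; z up along the hub. Weighs under 80 g; pick it up by the hub.
- gear_large: The second largest of four orange 3D-printed spur gears: toothed disc 54 mm across and 12 mm thick, with a plain round hub 22 mm in diameter rising from its middle to 48 mm above the underside (the same hub on all four). Loose, at the start standing hub up on a 230 mm square, 4 mm thick pale glass build plate that lies on the bench; nothing else stands on that plate. Origin: centre of the underside; z up along the hub. Weighs under 80 g; pick it up by the hub.
- gear_largest: The largest of four orange 3D-printed spur gears: toothed disc 64 mm across and 12 mm thick, with a plain round hub 22 mm in diameter rising from its middle to 48 mm above the underside (the same hub on all four). Loose, at the start standing hub up on a 230 mm square, 4 mm thick pale glass build plate that lies on the bench; nothing else stands on that plate. Origin: centre of the underside; z up along the hub. Weighs under 80 g; pick it up by the hub.
- pad_a: One of four identical black rubber discs, 56 mm across and 3 mm thick, fixed in a row about 78 mm apart along a 400 x 80 mm flat aluminium rail, 12 mm high, fixed on the bench: in the order a, b, c, d along the rail, this is an end one. Origin: centre of the disc's underside (12 mm above the bench), so its top is 3 mm above; z up; x along the rail from a to d.
- pad_b: One of four identical black rubber discs, 56 mm across and 3 mm thick, fixed in a row about 78 mm apart along a 400 x 80 mm flat aluminium rail, 12 mm high, fixed on the bench: in the order a, b, c, d along the rail, this is an inner one. Origin: centre of the disc's underside (12 mm above the bench), so its top is 3 mm above; z up; x along the rail from a to d.
- pad_c: One of four identical black rubber discs, 56 mm across and 3 mm thick, fixed in a row about 78 mm apart along a 400 x 80 mm flat aluminium rail, 12 mm high, fixed on the bench: in the order a, b, c, d along the rail, this is an inner one. Origin: centre of the disc's underside (12 mm above the bench), so its top is 3 mm above; z up; x along the rail from a to d.
- pad_d: One of four identical black rubber discs, 56 mm across and 3 mm thick, fixed in a row about 78 mm apart along a 400 x 80 mm flat aluminium rail, 12 mm high, fixed on the bench: in the order a, b, c, d along the rail, this is an end one. Origin: centre of the disc's underside (12 mm above the bench), so its top is 3 mm above; z up; x along the rail from a to d.
- pin: Upright brass reference pin, 18 mm in diameter, top 45 mm above the rail, on a 30 mm square brass foot; fixed to one end of the aluminium rail, about 60 mm beyond either pad_a or pad_d. The other end has only a flat grey block. Origin: centre of the foot's underside.
Mind the look-alikes: they are no part of the job. What is shaped like the gear_largest but blue is not meant. What is shaped like the gear_large but blue or pink is not meant.

How it is judged (in metres and radians):
At the end, for the whole second after the job is handed in: Every gear lies flat and hub up (tilt under 0.1 rad) on its pad (underside within 4 mm of the pad's top), its centre within 12 mm of the pad's centre, in order of size from the pin (smallest) to the other end (largest), released and at rest (under 20 mm/s) (((horizontal distance between pin and pad_a below 0.09 m and horizontal distance between gear_small and pad_a below 0.012 m and z of gear_small in the frame of pad_a between 0.001 and 0.007 m and horizontal distance between gear_medium and pad_b below 0.012 m and z of gear_medium in the frame of pad_b between 0.001 and 0.007 m and horizontal distance between gear_large and pad_c below 0.012 m and z of gear_large in the frame of pad_c between 0.001 and 0.007 m and horizontal distance between gear_largest and pad_d below 0.012 m and z of gear_largest in the frame of pad_d between 0.001 and 0.007 m) or (horizontal distance between pin and pad_d below 0.09 m and horizontal distance between gear_small and pad_d below 0.012 m and z of gear_small in the frame of pad_d between 0.001 and 0.007 m and horizontal distance between gear_medium and pad_c below 0.012 m and z of gear_medium in the frame of pad_c between 0.001 and 0.007 m and horizontal distance between gear_large and pad_b below 0.012 m and z of gear_large in the frame of pad_b between 0.001 and 0.007 m and horizontal distance between gear_largest and pad_a below 0.012 m and z of gear_largest in the frame of pad_a between 0.001 and 0.007 m)) and angle between each of gear_small, gear_medium, gear_large, gear_largest's own z axis and vertical below 0.1 rad and linear speed of each of gear_small, gear_medium, gear_large, gear_largest below 0.02 m/s); the robot touches nothing.
It also fails if it takes over 106 s, if anything falls off the work surface, if the arm or the gripper's body presses on something with over 40 N, if the wrist force passes 120 N, or if a joint passes its speed limit or range.

ROBOT

A 6-joint arm with a two-finger parallel gripper is mounted at the origin on the work surface. World frame = base frame: x ahead of the robot, y to its left, z up, the work surface at z = 0. Lengths are in mm, angles in rad, forces in N, time in s.
With the tool pointing down it reaches from about 325 to 875 mm from the base axis. Payload 4.4 kg.
Tool frame: the origin (TCP) lies midway between the tips of the shut fingers; the grasp point (between the pads) lies arm.grip_point_offset behind it (arm.grip_point_offset is the distance from the TCP to the grasp point, in mm); z points along the fingers, y is the direction in which the jaws open and shut (so a half turn about z gives the same grasp; the last joint's range is limited). The gripper opens to 85 mm and grips with 20 to 120 N. Pads are 22 mm wide; open, the fingers measure 114 mm over their backs; the gripper's body (76 mm by 85 mm) begins 54 mm behind the grasp point. The pads swing forward as they close: fully open they stand 13 mm farther back than shut.
Start: joints at [1.081, 0.207, 1.542, -0, 1.393, -0.15], TCP at [191.656, 542.121, 231.282] pointing down, gripper open.
Joint ranges: [-2.73, 2.73], [-0.86, 2.22], [0.23, 2.46], [-1.11, 4.25], [0.08, 2.63], [-2.82, 2.82]. Speed limits (rad/s): [2.79, 2.79, 3.14, 3.14, 3.14, 3.14].

INTERFACE

Orientations are given as a rotation vector (axis times angle).
In Python, from bench import arm gives the robot as it stands. The module is installed in compiled form; this text tells all that it offers.
- The arm moves only by the shell command python3 -m jog 'ROWS' [FORCE]. ROWS is JSON, a list that holds one entry, the list of rows, each a list of 5 numbers: the shift along the tool's x, y, z in m, then the turn about the tool's z in rad, then the finger opening in m, from 0 to 0.0854. A call has 1 to 5 rows; each row shifts and turns the commanded pose from where the row before left it, along the tool's axes as they then stand; what a row does not reach is not made up. A row lasts 1/10 s, in which the tool goes at most 50 mm and 8.59 degrees, less where a joint would pass 70% of its speed; a pose out of reach is approached as far as the arm can. A call is refused whole if a number of a shift passes 0.05 or a number of a turn 0.15, either way. A call with a gripper value outside its range is refused whole. The fingers move at their own pace and stop on an object; FORCE is the grip in N (left out, the last holds). Time passes only in rows, so rows that do not move let the fingers close. It gives the time, the measured TCP pose, the force and the opening at its end, in the units of the state.
- arm.observe(): the state, without advancing time (a new reading comes with each control period).
- arm.camera(name): name is "scene" or "side" or "wrist"; returns a dict with "pixels" (480x640x3 uint8, red, green, blue), "intrinsics" (3x3 intrinsics, pixels), "R" (3x3) and "t" (3): a world point X has camera coordinates R X + t. Camera axes: x right, y down, z forward; pixel columns grow to the right and rows downward; lengths in mm; the calibration is good to about 2 mm. The wrist camera is an equidistant fisheye: a pixel r from the principal point sees the ray r / f radians off the axis. A picture is of the moment at which its call begins. There is no depth.
- arm.hand_in(): hands the job in, once; it reports no verdict.
Trained networks look in a picture, given as the dict that the camera call returned (one of the last four; its "shot" number tells which), for a name from the list of things; names that differ only in an ending like _2 or _b are one class to them, and where a whole thing is asked for, a point or a joint stands for the part that bears it (a point fixed in the world has none). Each returns a list of dicts, best first, with "p" (0 to 1); they miss things now and then, are a little off and sometimes report something else, mostly with a low value. They report only what shows in the picture. A call takes as long as a camera call. They do not tell look-alikes from the thing itself.
- arm.recognise(picture, target): "location" ([row, column] as shares, 0 to 1, of the picture: columns of its width, rows of its height, amid what is visible of it).
The state is a dict: "t": time; "joint_positions": joint angles; "joint_velocities": joint speeds; "joint_efforts": joint torques, N m; "ee_pos": TCP position; "orientation": TCP orientation; "force": force on the tool from outside, world axes, zero at the start; "wrist_torque": the same for the moment, N m; "grip_width": opening from 0.0 (shut) to 1.0 (fully open).
Only numpy, scipy, OpenCV 4.12 (cv2) and the standard library are available. Lean on these libraries where they do the work, as an engineer would, in place of code of your own. Each camera call takes 0.05 s, during which the arm holds its last target. There are 200 camera calls.

## Working session

There is one attempt and no reset: what is moved stays moved. The work goes in short steps, Python scripts to look and compute and a shell command to move; the robot and the scene stay as the last step left them, time stands still between calls to the robot, and variables do not carry over. Pictures are saved under pics/ and viewed, about 12 in all and at most 16, crops included, and the job is handed in when it is done.

```bash
mkdir -p pics; python3 - <<'E'
from bench import arm
import cv2,pickle
s=arm.observe();print({k:s[k] for k in('t','ee_pos','orientation','grip_width')},arm.grip_point_offset)
for n in("scene","side"):
    p=arm.camera(n);cv2.imwrite(f"pics/{n}0.png",p["pixels"][:,:,::-1]);pickle.dump(p,open(f"{n}0.pkl","wb"))
    for t in("gear_small","gear_medium","gear_large","gear_largest","pad_a","pin"):
        print(n,t,[(round(d["location"][1]*640),round(d["location"][0]*480),round(d["p"],2)) for d in arm.recognise(p,t)])
E
```

```text
{'t': 0.0, 'ee_pos': array([191.28164471, 541.44117314, 230.12870141]), 'orientation': array([-0.53107961, -3.09564076,  0.0034248 ]), 'grip_width': 0.9997281660729593} 18.700000000000003
scene gear_small [(415, 171, 0.63)]
scene gear_medium [(448, 207, 0.63)]
scene gear_large [(273, 197, 0.94), (335, 135, 0.93), (363, 204, 0.9)]
scene gear_largest [(396, 237, 0.97), (465, 325, 0.73)]
scene pad_a [(203, 231, 0.88), (217, 315, 0.84), (208, 270, 0.78), (220, 362, 0.57)]
scene pin [(198, 198, 0.83)]
side gear_small [(216, 186, 0.85), (351, 364, 0.65)]
side gear_medium [(265, 167, 0.85)]
side gear_large [(142, 252, 0.81), (231, 306, 0.69), (251, 221, 0.67)]
side gear_largest [(297, 199, 0.69), (379, 166, 0.67), (338, 269, 0.57)]
side pad_a [(350, 366, 0.93), (411, 346, 0.9), (465, 334, 0.76), (291, 384, 0.57)]
side pin [(239, 391, 0.97)]
```

View pics/scene0.png

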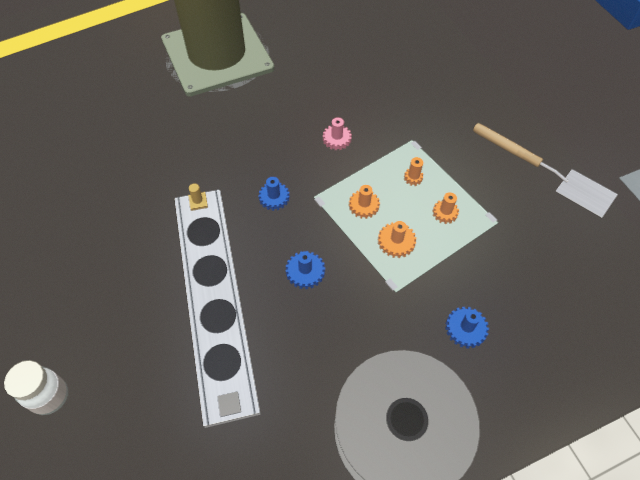

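View pics/side0.png

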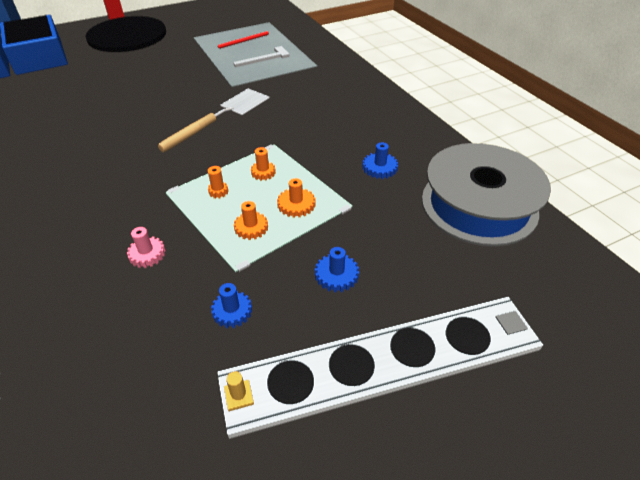

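The scene picture shows the orange gears at about small (415,171), medium (448,207), large (363,204) and largest (396,237). The pin is at (198,198), and the pads run down from it at (203,231), (210,270), (218,316) and (222,362). The side picture agrees: pin at left (239,391), grey block at right. Next I'll fit silhouettes in both pictures.

```bash
cat >h.py <<'E'
import numpy as np,cv2
from scipy.optimize import minimize
D=dict(gear_small=34,gear_medium=44,gear_large=54,gear_largest=64)
A=np.linspace(0,2*np.pi,40,endpoint=False)
def proj(p,X):
    c=np.asarray(X,float)@np.array(p["R"]).T+np.array(p["t"]); u=c@np.array(p["intrinsics"]).T
    return u[:,:2]/u[:,2:]
def cyl(x,y,z0,z1,r): return np.array([(x+r*np.cos(a),y+r*np.sin(a),z) for z in(z0,z1) for a in A])
def back(p,uv,z):
    R=np.array(p["R"]);C=-R.T@np.array(p["t"]); d=R.T@np.linalg.inv(np.array(p["intrinsics"]))@[*uv,1]
    return (C+d*(z-C[2])/d[2])[:2]
def hsv(p): return cv2.cvtColor(np.ascontiguousarray(p["pixels"]),cv2.COLOR_RGB2HSV)
def orange(p): return cv2.inRange(hsv(p),(6,150,90),(19,255,255))
def comp(m,uv,rad=8):
    n,l,s,c=cv2.connectedComponentsWithStats(m); k=np.unique(l[max(0,int(uv[1])-rad):int(uv[1])+rad,max(0,int(uv[0])-rad):int(uv[0])+rad]);k=k[k>0]
    k=max(k,key=lambda i:s[i,4]); return (l==k).astype(np.uint8),c[k],s[k,4]
def poly(p,parts):
    m=np.zeros((480,640),np.uint8)
    for P in parts: cv2.fillConvexPoly(m,np.round(cv2.convexHull(proj(p,P).astype(np.float32))*16).astype(np.int32),1,shift=4)
    return m
def fit(pm,d,z0,xy0):
    def f(q):
        e=0
        for p,m in pm:
            r=poly(p,[cyl(*q,z0,z0+12,d/2-1),cyl(*q,z0,z0+48,11)]); e+=1-(r&m).sum()/max(1,(r|m).sum())
        return e
    r=minimize(f,xy0,method="Nelder-Mead",options=dict(initial_simplex=np.array([xy0,xy0+[8,0],xy0+[0,8]]),xatol=.05,fatol=1e-4)); return r.x,r.fun
E
python3 - <<'E'
import pickle
from h import *
P={n:pickle.load(open(n+"0.pkl","rb")) for n in("scene","side")}
S=dict(gear_small=(415,171),gear_medium=(448,207),gear_large=(363,204),gear_largest=(396,237))
T=dict(gear_small=(216,186),gear_medium=(265,167),gear_large=(251,221),gear_largest=(297,199))
for g in S:
    a=(P["scene"],comp(orange(P["scene"]),S[g])[0]);b=(P["side"],comp(orange(P["side"]),T[g])[0])
    x0=back(P["scene"],S[g],25)
    print(g,a[1].sum(),b[1].sum(),*[(q.round(1),round(e,2)) for q,e in(fit([a],D[g],4,x0),fit([b],D[g],4,x0),fit([a,b],D[g],4,x0))])
for u,v in zip([(203,231),(210,270),(218,316),(222,362)],[(291,384),(350,366),(411,346),(465,334)]):
    r=[]
    for n,w in(("scene",u),("side",v)):
        m=cv2.inRange(hsv(P[n]),(0,0,0),(180,255,60)); k,c,ar=comp(m,w,3); r+=[ar,back(P[n],c,15).round(1)]
    print(*r)
print("pin",back(P["scene"],(198,198),30),back(P["side"],(239,391),30))
E
```

```text
gear_small 228 457 (array([458.3, 223.3]), np.float64(0.47)) (array([462.2, 221.6]), np.float64(0.12)) (array([462.2, 221.5]), np.float64(0.6))
gear_medium 224 515 (array([547.7, 237.8]), np.float64(0.64)) (array([552. , 236.6]), np.float64(0.13)) (array([551.4, 236.6]), np.float64(0.78))
gear_large 574 852 (array([478.9, 112. ]), np.float64(0.27)) (array([480.7, 113. ]), np.float64(0.11)) (array([479.9, 111. ]), np.float64(0.39))
gear_largest 778 956 (array([565.6, 129.5]), np.float64(0.3)) (array([567.6, 130.9]), np.float64(0.11)) (array([567.4, 130.2]), np.float64(0.43))Traceback (most recent call last):
  File "<stdin>", line 13, in <module>
  File "h.py", line 16, in comp
    k=max(k,key=lambda i:s[i,4]); return (l==k).astype(np.uint8),c[k],s[k,4]
ValueError: max() iterable argument is empty
```

```bash
sed -i 's/^def orange.*/def orange(p): return cv2.morphologyEx(cv2.inRange(hsv(p),(4,110,60),(22,255,255)),cv2.MORPH_CLOSE,np.ones((5,5),np.uint8))/' h.py
cat >m.py <<'E'
import pickle
from h import *
P={n:pickle.load(open(n+"0.pkl","rb")) for n in("scene","side")}
S=dict(gear_small=(415,171),gear_medium=(448,207),gear_large=(363,204),gear_largest=(396,237))
T=dict(gear_small=(216,186),gear_medium=(265,167),gear_large=(251,221),gear_largest=(297,199))
for g in S:
    a=(P["scene"],comp(orange(P["scene"]),S[g])[0]);b=(P["side"],comp(orange(P["side"]),T[g])[0])
    x0=back(P["scene"],S[g],25)
    print(g,a[1].sum(),b[1].sum(),*[(q.round(1),round(e,2)) for q,e in(fit([a],D[g],4,x0),fit([b],D[g],4,x0),fit([a,b],D[g],4,x0))])
print(hsv(P["scene"])[270,210],hsv(P["side"])[366,350])
for u,v in zip([(203,231),(210,270),(218,316),(222,362)],[(291,384),(350,366),(411,346),(465,334)]):
    r=[]
    for n,w in(("scene",u),("side",v)):
        m=cv2.inRange(hsv(P[n]),(0,0,0),(180,255,90)); k,c,ar=comp(m,w,6); r+=[ar,back(P[n],c,15).round(1)]
    print(*r)
print("pin",back(P["scene"],(198,198),30),back(P["side"],(239,391),30))
E
python3 m.py
```

```text
gear_small 370 485 (array([460.8, 219.3]), np.float64(0.15)) (array([462.2, 222.4]), np.float64(0.07)) (array([462.1, 221.2]), np.float64(0.24))
gear_medium 545 553 (array([549.6, 234.7]), np.float64(0.12)) (array([552., 236.]), np.float64(0.07)) (array([550.9, 234.1]), np.float64(0.21))
gear_large 713 892 (array([478.7, 111.8]), np.float64(0.09)) (array([479.8, 111.1]), np.float64(0.07)) (array([479.8, 111.1]), np.float64(0.17))
gear_largest 1022 1016 (array([567.2, 128.6]), np.float64(0.08)) (array([567.8, 130.6]), np.float64(0.07)) (array([567.7, 130.3]), np.float64(0.16))
[114  18  70] [10 21 36]
695 [ 423.8 -163.7] 1563 [ 422.5 -165.7]
793 [ 499.5 -177.1] 1458 [ 497.9 -178.7]
906 [ 579.6 -190.1] 1357 [ 578.2 -191.5]
1036 [ 651.9 -208. ] 1272 [ 650.6 -209.6]
pin [ 366.05492737 -151.91954952] [ 363.31507929 -157.11895137]
```

```bash
python3 -m jog '[[[0,0,0.03,-0.113,0.0854],[0,0,0.03,-0.113,0.0854],[0,0,0.03,-0.113,0.0854]]]' 40; python3 -m jog '[[[-0.027,-0.032,0.004,0,0.0854],[-0.027,-0.032,0.004,0,0.0854],[-0.027,-0.032,0.004,0,0.0854],[-0.027,-0.032,0.004,0,0.0854],[-0.027,-0.032,0.004,0,0.0854]]]'; python3 -m jog '[[[-0.027,-0.032,0.004,0,0.0854],[-0.027,-0.032,0.004,0,0.0854],[-0.027,-0.032,0.004,0,0.0854],[-0.027,-0.032,0.004,0,0.0854],[-0.027,-0.032,0.004,0,0.0854]]]'
cat >st.py <<'E'
import sys,numpy as np
from bench import arm
from scipy.spatial.transform import Rotation as R
s=arm.observe();M=R.from_rotvec(s["orientation"]).as_matrix()
print("t",round(s["t"],2),"tcp",s["ee_pos"].round(1),"grip",round(s["grip_width"],3),"F",np.round(s["force"],1),"yaw_y",np.degrees(np.arctan2(M[1,1],M[0,1])).round(2),"z",M[:,2].round(3))
if len(sys.argv)>1: print("tool shift mm",(M.T@(np.array(list(map(float,sys.argv[1:4])))-s["ee_pos"])).round(1))
E
python3 st.py 461.5 221 95
```

```text
t: 1.0
ee_pos: [191.8, 542.4, 140.8]
orientation: [-0.006, 3.141, 0.002]
force: [-0.2, -0.4, -0.2]
grip_width: 1.002
t: 1.5
ee_pos: [327.5, 380.9, 121.4]
orientation: [0.001, 3.141, 0.001]
force: [0.2, 1.0, 0.6]
grip_width: 1.003
t: 2.0
ee_pos: [462.6, 220.5, 101.5]
orientation: [0.001, 3.141, 0.001]
force: [0.4, 0.4, 0.1]
grip_width: 1.001
t 2.0 tcp [462.6 220.5 101.5] grip 1.001 F [0.4 0.4 0.1] yaw_y 89.95 z [ 0.001  0.    -1.   ]
tool shift mm [1.1 0.5 6.5]
```

```bash
python3 -m jog '[[[0.001,0,0.025,0,0.0854],[0,0,0.025,0,0.0854],[0,0,0.02,0,0.0854],[0,0,0.009,0,0.0854],[0,0,0,0,0.0854]]]'; python3 -m jog '[[[0,0,0,0,0],[0,0,0,0,0],[0,0,0,0,0],[0,0,0,0,0],[0,0,0,0,0]]]' 40;python3 -m jog '[[[0,0,0,0,0],[0,0,0,0,0],[0,0,0,0,0]]]' 40; python3 - <<'E'
from bench import arm
import cv2
cv2.imwrite("pics/w1.png",arm.camera("wrist")["pixels"][:,:,::-1])
E
python3 st.py 461.5 221 95
```

```text
t: 2.5
ee_pos: [459.2, 221.6, 21.1]
orientation: [-0.001, -3.139, 0.001]
force: [-0.3, 0.9, -0.4]
grip_width: 1.003
t: 3.0
ee_pos: [461.1, 222.2, 23.1]
orientation: [0.001, 3.14, 0.001]
force: [-0.1, 0.3, 3.8]
grip_width: 0.245
t: 3.3
ee_pos: [461.1, 222.2, 23.1]
orientation: [0.001, 3.14, 0.001]
force: [-1.7, 0.4, 4.6]
grip_width: 0.24
t 3.35 tcp [461.1 222.2  23.1] grip 0.24 F [-1.1  0.2  6. ] yaw_y 89.95 z [ 0.001  0.001 -1.   ]
tool shift mm [ -0.5  -1.2 -71.9]
```

View pics/w1.png

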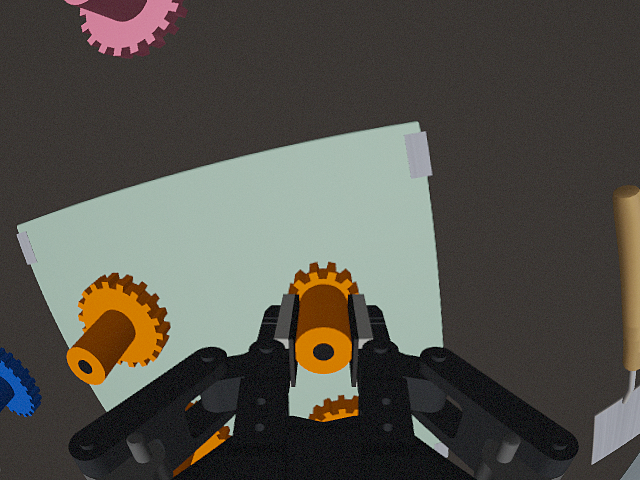

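Gear held: the hub is centred between the pads at (323,350), with opening 0.24. Now I'll lift it and carry it to the pad by the pin.

```bash
python3 -m jog '[[[0,0,-0.01,0,0],[0,0,-0.02,0,0],[0,0,-0.025,0,0],[0,0,-0.02,0,0]]]'; python3 -m jog '[[[0.0035,-0.035,0,0,0],[0.0035,-0.035,0,0,0],[0.0035,-0.035,0,0,0],[0.0035,-0.035,0,0,0],[0.0035,-0.035,0,0,0]]]'; python3 -m jog '[[[0.0035,-0.035,0,0,0],[0.0035,-0.035,0,0,0],[0.0035,-0.035,0,0,0],[0.0035,-0.035,0,0,0],[0.0035,-0.035,0,0,0]]]';python3 -m jog '[[[0.003,-0.025,0,0,0],[0,-0.012,0,0,0],[0,0,0,0,0]]]';python3 st.py 423.2 -164.7 35
```

```text
t: 3.75
ee_pos: [460.3, 221.9, 98.5]
orientation: [0.001, 3.141, -0.0]
force: [0.3, -0.7, 0.5]
grip_width: 0.243
t: 4.25
ee_pos: [442.2, 45.7, 97.5]
orientation: [-0.001, -3.142, 0.0]
force: [0.6, 0.1, 0.3]
grip_width: 0.242
t: 4.75
ee_pos: [424.5, -129.4, 97.5]
orientation: [0.001, 3.142, 0.0]
force: [0.6, 0.0, -0.3]
grip_width: 0.242
t: 5.05
ee_pos: [422.2, -166.1, 97.5]
orientation: [0.005, 3.141, -0.0]
force: [-0.2, 0.0, -0.7]
grip_width: 0.244
t 5.05 tcp [ 422.2 -166.1   97.5] grip 0.244 F [-0.2  0.  -0.7] yaw_y 89.81 z [ 0. -0. -1.]
tool shift mm [-1.   1.4 62.5]
```

```bash
python3 -m jog '[[[-0.001,0.0015,0.02,0,0],[0,0,0.02,0,0],[0,0,0.015,0,0],[0,0,0.006,0,0],[0,0,0,0,0]]]'; python3 -m jog '[[[0,0,0.001,0,0],[0,0,0,0,0],[0,0,0,0,0]]]'; python3 -m jog '[[[0,0,0,0,0.05],[0,0,0,0,0.05],[0,0,0,0,0.05],[0,0,0,0,0.05]]]'
```

```text
t: 5.55
ee_pos: [422.4, -162.0, 35.5]
orientation: [0.001, -3.139, -0.003]
force: [0.1, 0.3, 0.5]
grip_width: 0.247
t: 5.85
ee_pos: [423.7, -163.8, 36.1]
orientation: [0.001, 3.14, -0.001]
force: [-0.7, -1.4, 0.6]
grip_width: 0.245
t: 6.25
ee_pos: [423.1, -163.6, 35.4]
orientation: [0.001, 3.142, -0.0]
force: [0.2, -0.8, 0.3]
grip_width: 0.583
```

```bash
python3 -m jog '[[[0,0,-0.02,0,0.05],[0,0,-0.025,0,0.05],[0,0,-0.02,0,0.05],[0,0,0,0,0.05]]]'; python3 st.py 551 235 98;  cat >chk.py <<'E'
import sys,cv2
from bench import arm
from h import *
# usage: chk.py tag gear x y z0 ...
tag=sys.argv[1];P=[arm.camera(n) for n in("scene","side")]
for i in range(2,len(sys.argv),4):
    g=sys.argv[i];x,y,z=map(float,sys.argv[i+1:i+4])
    for p in P:
        try:
            m=comp(orange(p),proj(p,[(x,y,z+15)])[0],6)[0]; print(g,[(q.round(1),round(e,2)) for q,e in[fit([(p,m)],D[g],z,np.array([x,y]))]])
        except ValueError: print(g,"not seen")
for n,p in zip(("scene","side"),P): cv2.imwrite(f"pics/{tag}_{n}.png",p["pixels"][:,:,::-1])
E
python3 chk.py c1 gear_small 423.2 -164.7 15 gear_medium 551 235 4
```

```text
t: 6.65
ee_pos: [425.4, -165.0, 103.1]
orientation: [0.001, 3.136, -0.006]
force: [0.4, -0.4, 0.9]
grip_width: 0.584
t 6.65 tcp [ 425.4 -165.   103.1] grip 0.584 F [ 0.4 -0.4  0.9] yaw_y 89.95 z [ 0.006 -0.004 -1.   ]
tool shift mm [-125.2  400.1    4.4]
gear_small [(array([ 422.7, -163.8]), np.float64(0.45))]
gear_small [(array([ 423.9, -165.3]), np.float64(0.19))]
gear_medium [(array([549.9, 234.6]), np.float64(0.13))]
gear_medium not seen
```

```bash
python3 -m jog '[[[-0.011,0.036,0,0,0.05],[-0.011,0.036,0,0,0.05],[-0.011,0.036,0,0,0.05],[-0.011,0.036,0,0,0.05],[-0.011,0.036,0,0,0.05]]]'; python3 -m jog '[[[-0.011,0.036,0,0,0.05],[-0.011,0.036,0,0,0.05],[-0.011,0.036,0,0,0.05],[-0.011,0.036,0,0,0.05],[-0.011,0.036,0,0,0.05]]]';python3 -m jog '[[[-0.011,0.027,0,0,0.05],[-0.005,0.014,0,0,0.05],[0,0,0,0,0.05]]]';python3 st.py 551 235 22.5
```

```text
t: 7.25
ee_pos: [477.0, 18.0, 98.5]
orientation: [-0.002, -3.138, -0.001]
force: [0.7, -0.2, 0.4]
grip_width: 0.587
t: 7.75
ee_pos: [532.2, 197.6, 98.0]
orientation: [-0.001, -3.138, 0.001]
force: [0.7, -0.3, -0.0]
grip_width: 0.586
t: 8.05
ee_pos: [548.8, 238.4, 98.7]
orientation: [0.002, -3.14, 0.001]
force: [0.3, -0.0, -0.3]
grip_width: 0.586
t 8.05 tcp [548.8 238.4  98.7] grip 0.586 F [ 0.3 -0.  -0.3] yaw_y 90.08 z [-0.002 -0.001 -1.   ]
tool shift mm [-2.3 -3.3 76.2]
```

Next: descend, grip, lift and carry to pad 2 (498.7, -178).

```bash
python3 -m jog '[[[-0.002,-0.003,0.025,0,0.05],[0,0,0.025,0,0.05],[0,0,0.02,0,0.05],[0,0,0.006,0,0.05],[0,0,0,0,0.05]]]'; python3 -m jog '[[[0,0,0,0,0],[0,0,0,0,0],[0,0,0,0,0],[0,0,0,0,0],[0,0,0,0,0]]]' 40; python3 st.py 551 235 22.5; python3 -m jog '[[[0,0,-0.01,0,0],[0,0,-0.02,0,0],[0,0,-0.025,0,0],[0,0,-0.02,0,0]]]'; python3 -m jog '[[[0.005,-0.035,0,0,0],[0.005,-0.035,0,0,0],[0.005,-0.035,0,0,0],[0.005,-0.035,0,0,0],[0.005,-0.035,0,0,0]]]'; python3 -m jog '[[[0.005,-0.035,0,0,0],[0.005,-0.035,0,0,0],[0.005,-0.035,0,0,0],[0.005,-0.035,0,0,0],[0.005,-0.035,0,0,0]]]';python3 -m jog '[[[0.002,-0.035,0,0,0],[0,-0.02,0,0,0],[0,-0.008,0,0,0],[0,0,0,0,0]]]';python3 st.py 498.7 -178 35
```

```text
t: 8.55
ee_pos: [549.8, 232.7, 22.7]
orientation: [-0.003, -3.138, 0.002]
force: [0.3, 0.5, 0.3]
grip_width: 0.587
t: 9.05
ee_pos: [552.8, 234.5, 25.9]
orientation: [0.001, 3.139, 0.001]
force: [-0.9, -0.7, 6.4]
grip_width: 0.241
t 9.05 tcp [552.8 234.5  25.9] grip 0.241 F [-0.9 -0.7  6.4] yaw_y 89.97 z [ 0.003  0.    -1.   ]
tool shift mm [1.8 0.5 3.4]
t: 9.45
ee_pos: [551.3, 234.6, 100.6]
orientation: [0.001, 3.142, 0.0]
force: [-0.6, -0.5, -0.5]
grip_width: 0.244
t: 9.95
ee_pos: [525.6, 58.3, 99.6]
orientation: [-0.0, -3.141, -0.0]
force: [0.5, 0.2, -1.5]
grip_width: 0.242
t: 10.45
ee_pos: [500.6, -116.7, 99.6]
orientation: [0.001, 3.142, 0.0]
force: [0.8, -0.5, -0.3]
grip_width: 0.243
t: 10.85
ee_pos: [499.0, -179.1, 99.4]
orientation: [0.004, 3.141, 0.0]
force: [0.9, 0.5, 0.5]
grip_width: 0.243
t 10.85 tcp [ 499.  -179.1   99.4] grip 0.243 F [0.9 0.5 0.5] yaw_y 89.86 z [ 0.  0. -1.]
tool shift mm [ 0.3  1.1 64.4]
```

```bash
python3 -m jog '[[[0,0.001,0.02,0,0],[0,0,0.02,0,0],[0,0,0.015,0,0],[0,0,0.007,0,0],[0,0,0,0,0]]]'; python3 -m jog '[[[0,0,0.001,0,0],[0,0,0,0,0],[0,0,0,0,0]]]'; python3 -m jog '[[[0,0,0,0,0.05],[0,0,0,0,0.05],[0,0,0,0,0.05],[0,0,0,0,0.05]]]';  python3 -m jog '[[[0,0,-0.02,0,0.05],[0,0,-0.025,0,0.05],[0,0,-0.02,0,0.05],[0,0,0,0,0.05]]]'; python3 -m jog '[[[0.002,0.036,0,0,0.05],[0.002,0.036,0,0,0.05],[0.002,0.036,0,0,0.05],[0.002,0.036,0,0,0.05],[0.002,0.036,0,0,0.05]]]';python3 -m jog '[[[0.003,0.035,0,0,0.05],[0.003,0.035,0,0,0.05],[0.003,0.025,0,0,0.05],[0,0.014,0,0,0.05],[0,0,0,0,0.05]]]'; python3 st.py 479.3 111.4 22.5; python3 chk.py c2 gear_small 423.2 -164.7 15 gear_medium 498.7 -178 15
```

```text
t: 11.35
ee_pos: [498.9, -176.0, 37.1]
orientation: [0.001, -3.14, -0.002]
force: [-0.2, -0.2, -0.4]
grip_width: 0.241
t: 11.65
ee_pos: [499.3, -177.4, 36.5]
orientation: [0.001, 3.141, -0.0]
force: [0.8, 0.4, -0.5]
grip_width: 0.241
t: 12.05
ee_pos: [499.1, -177.7, 36.3]
orientation: [0.001, 3.141, -0.0]
force: [-0.1, -0.5, -0.1]
grip_width: 0.586
t: 12.45
ee_pos: [501.6, -179.0, 104.5]
orientation: [0.001, 3.135, -0.005]
force: [0.9, 0.5, 0.2]
grip_width: 0.585
t: 12.95
ee_pos: [488.2, 3.8, 100.1]
orientation: [-0.002, -3.14, -0.0]
force: [-0.4, 0.3, 0.0]
grip_width: 0.588
t: 13.45
ee_pos: [479.7, 112.5, 100.5]
orientation: [0.003, -3.14, 0.0]
force: [0.1, -0.5, 0.2]
grip_width: 0.588
t 13.45 tcp [479.7 112.5 100.5] grip 0.588 F [ 0.1 -0.5  0.2] yaw_y 90.1 z [-0.001 -0.    -1.   ]
tool shift mm [ 0.3 -1.1 78. ]
gear_small [(array([ 422.6, -163.8]), np.float64(0.45))]
gear_small [(array([ 424.3, -164.8]), np.float64(0.07))]
gear_medium [(array([ 496.8, -177.7]), np.float64(0.06))]
gear_medium [(array([ 496.9, -178.5]), np.float64(0.06))]
```

```bash
python3 -m jog '[[[0,-0.001,0.025,0,0.05],[0,0,0.025,0,0.05],[0,0,0.02,0,0.05],[0,0,0.007,0,0.05],[0,0,0,0,0.05]]]'; python3 -m jog '[[[0,0,0,0,0],[0,0,0,0,0],[0,0,0,0,0],[0,0,0,0,0],[0,0,0,0,0]]]' 40; python3 st.py 479.3 111.4 22.5; python3 -m jog '[[[0,0,-0.01,0,0],[0,0,-0.02,0,0],[0,0,-0.025,0,0],[0,0,-0.02,0,0]]]'; python3 -m jog '[[[-0.01,-0.032,0,0,0],[-0.011,-0.032,0,0,0],[-0.011,-0.032,0,0,0],[-0.011,-0.032,0,0,0],[-0.011,-0.032,0,0,0]]]'; python3 -m jog '[[[-0.011,-0.032,0,0,0],[-0.011,-0.032,0,0,0],[-0.011,-0.032,0,0,0],[-0.011,-0.032,0,0,0],[-0.002,-0.014,0,0,0]]]';python3 -m jog '[[[0,0,0,0,0]]]';python3 st.py 579 -190.8 36
```

```text
t: 14.05
ee_pos: [479.5, 109.3, 23.2]
orientation: [-0.004, -3.139, 0.001]
force: [-0.0, -0.4, 0.2]
grip_width: 0.591
t: 14.55
ee_pos: [481.8, 110.3, 25.7]
orientation: [0.001, 3.138, -0.0]
force: [0.2, -1.7, 5.8]
grip_width: 0.243
t 14.55 tcp [481.8 110.3  25.7] grip 0.243 F [ 0.2 -1.7  5.8] yaw_y 89.97 z [ 0.003 -0.    -1.   ]
tool shift mm [2.5 1.1 3.1]
t: 14.95
ee_pos: [480.0, 110.6, 100.5]
orientation: [-0.001, -3.141, -0.0]
force: [1.3, -0.2, 0.2]
grip_width: 0.245
t: 15.45
ee_pos: [534.0, -50.5, 99.5]
orientation: [-0.001, -3.141, -0.001]
force: [0.6, 0.6, -0.8]
grip_width: 0.245
t: 15.95
ee_pos: [580.9, -194.3, 99.8]
orientation: [0.004, 3.14, -0.002]
force: [-0.1, 0.6, -0.2]
grip_width: 0.244
t: 16.05
ee_pos: [579.9, -193.1, 99.3]
orientation: [-0.005, -3.141, -0.0]
force: [0.1, 0.9, -1.5]
grip_width: 0.246
t 16.05 tcp [ 579.9 -193.1   99.3] grip 0.246 F [ 0.1  0.9 -1.5] yaw_y 89.82 z [-0.  0. -1.]
tool shift mm [ 0.9  2.3 63.3]
```

```bash
python3 -m jog '[[[0,0.002,0.02,0,0],[0,0,0.02,0,0],[0,0,0.015,0,0],[0,0,0.007,0,0],[0,0,0,0,0]]]'; python3 -m jog '[[[0,0,0.001,0,0],[0,0,0,0,0],[0,0,0,0,0]]]'; python3 -m jog '[[[0,0,0,0,0.05],[0,0,0,0,0.05],[0,0,0,0,0.05],[0,0,0,0,0.05]]]';  python3 -m jog '[[[0,0,-0.02,0,0.05],[0,0,-0.025,0,0.05],[0,0,-0.02,0,0.05],[0,0,0,0,0.05]]]'; python3 -m jog '[[[0.002,0.036,0,0,0.05],[0.002,0.036,0,0,0.05],[0.002,0.036,0,0,0.05],[0.002,0.036,0,0,0.05],[0.002,0.036,0,0,0.05]]]';python3 -m jog '[[[0.001,0.036,0,0,0.05],[0.001,0.036,0,0,0.05],[0,0.036,0,0,0.05],[0,0.022,0,0,0.05],[0,0.01,0,0,0.05]]]';python3 -m jog '[[[0,0,0,0,0.05]]]'; python3 st.py 567.5 129.8 22.5; python3 chk.py c3  gear_medium 498.7 -178 15 gear_large 579 -190.8 15 gear_largest 567.5 129.8 4
```

```text
t: 16.55
ee_pos: [579.6, -188.3, 37.1]
orientation: [0.0, -3.14, -0.002]
force: [-0.4, 0.1, -0.3]
grip_width: 0.245
t: 16.85
ee_pos: [580.2, -189.5, 36.4]
orientation: [0.001, 3.141, -0.0]
force: [0.6, 0.2, 0.1]
grip_width: 0.244
t: 17.25
ee_pos: [580.1, -189.8, 36.4]
orientation: [0.001, 3.141, -0.0]
force: [0.0, -0.3, 0.5]
grip_width: 0.587
t: 17.65
ee_pos: [582.8, -191.0, 105.0]
orientation: [0.001, 3.135, -0.005]
force: [0.3, 0.2, 0.3]
grip_width: 0.584
t: 18.15
ee_pos: [569.1, -8.2, 99.8]
orientation: [-0.002, -3.14, -0.001]
force: [0.3, -0.6, 0.0]
grip_width: 0.589
t: 18.65
ee_pos: [567.2, 132.4, 99.9]
orientation: [0.003, -3.14, -0.0]
force: [0.0, 0.1, -0.3]
grip_width: 0.587
t: 18.75
ee_pos: [567.6, 131.2, 100.2]
orientation: [0.002, -3.14, 0.0]
force: [-0.1, -0.4, 0.6]
grip_width: 0.582
t 18.75 tcp [567.6 131.2 100.2] grip 0.582 F [-0.1 -0.4  0.6] yaw_y 90.07 z [-0.002 -0.    -1.   ]
tool shift mm [-0.  -1.4 77.7]
gear_medium [(array([ 497.7, -177.6]), np.float64(0.05))]
gear_medium [(array([ 496.9, -178.5]), np.float64(0.06))]
gear_large [(array([ 577.7, -190. ]), np.float64(0.05))]
gear_large [(array([ 578.3, -189.9]), np.float64(0.05))]
gear_largest [(array([566.3, 129.3]), np.float64(0.08))]
gear_largest [(array([567.8, 130.6]), np.float64(0.07))]
```

```bash
python3 -m jog '[[[0,-0.0015,0.025,0,0.05],[0,0,0.025,0,0.05],[0,0,0.02,0,0.05],[0,0,0.007,0,0.05],[0,0,0,0,0.05]]]'; python3 -m jog '[[[0,0,0,0,0],[0,0,0,0,0],[0,0,0,0,0],[0,0,0,0,0],[0,0,0,0,0]]]' 40; python3 st.py 567.5 129.8 22.5; python3 -m jog '[[[0,0,-0.01,0,0],[0,0,-0.02,0,0],[0,0,-0.025,0,0],[0,0,-0.02,0,0]]]'; python3 -m jog '[[[-0.009,-0.035,0,0,0],[-0.009,-0.035,0,0,0],[-0.009,-0.035,0,0,0],[-0.009,-0.035,0,0,0],[-0.009,-0.035,0,0,0]]]'; python3 -m jog '[[[-0.009,-0.035,0,0,0],[-0.009,-0.035,0,0,0],[-0.009,-0.035,0,0,0],[-0.009,-0.035,0,0,0],[-0.003,-0.015,0,0,0]]]';python3 -m jog '[[[0,-0.007,0,0,0],[0,0,0,0,0]]]';python3 st.py 651.3 -208.8 36
```

```text
t: 19.35
ee_pos: [567.4, 127.5, 23.0]
orientation: [-0.004, -3.139, 0.001]
force: [-0.4, 0.5, -0.4]
grip_width: 0.586
t: 19.85
ee_pos: [569.9, 128.8, 25.9]
orientation: [0.001, 3.138, -0.0]
force: [0.4, -0.5, 5.8]
grip_width: 0.245
t 19.85 tcp [569.9 128.8  25.9] grip 0.245 F [ 0.4 -0.5  5.8] yaw_y 89.96 z [ 0.003 -0.    -1.   ]
tool shift mm [2.4 1.  3.4]
t: 20.25
ee_pos: [568.1, 129.1, 100.5]
orientation: [-0.001, -3.142, -0.0]
force: [0.6, -0.1, 0.2]
grip_width: 0.244
t: 20.75
ee_pos: [613.0, -47.2, 99.5]
orientation: [-0.001, -3.141, -0.001]
force: [1.1, 0.2, 0.2]
grip_width: 0.238
t: 21.25
ee_pos: [652.3, -204.5, 99.5]
orientation: [0.005, 3.141, -0.002]
force: [0.4, -0.2, -0.1]
grip_width: 0.241
t: 21.45
ee_pos: [651.5, -208.1, 99.0]
orientation: [-0.002, -3.141, -0.001]
force: [-0.4, -0.4, -0.4]
grip_width: 0.24
t 21.45 tcp [ 651.5 -208.1   99. ] grip 0.24 F [-0.4 -0.4 -0.4] yaw_y 89.92 z [-0.001  0.001 -1.   ]
tool shift mm [ 0.1 -0.8 63. ]
```

```bash
python3 -m jog '[[[0,-0.001,0.02,0,0],[0,0,0.02,0,0],[0,0,0.015,0,0],[0,0,0.007,0,0],[0,0,0,0,0]]]'; python3 -m jog '[[[0,0,0.001,0,0],[0,0,0,0,0],[0,0,0,0,0]]]'; python3 -m jog '[[[0,0,0,0,0.05],[0,0,0,0,0.05],[0,0,0,0,0.05],[0,0,0,0,0.05]]]';  python3 -m jog '[[[0,0,-0.02,0,0.05],[0,0,-0.025,0,0.05],[0,0,-0.025,0,0.05],[0,0,-0.025,0,0.05],[0,0,-0.025,0,0.05]]]'; python3 -m jog '[[[0,0.04,-0.02,0,0.05],[0,0.04,-0.02,0,0.05],[0,0.04,-0.02,0,0.05],[0,0.04,0,0,0.05],[0,0.04,0,0,0.05]]]';python3 -m jog '[[[0,0.036,0,0,0.05],[0,0.036,0,0,0.05],[0,0.036,0,0,0.05],[0,0.02,0,0,0.05],[0,0,0,0,0.05]]]'; python3 chk.py c4 gear_small 423.2 -164.7 15 gear_medium 498.7 -178 15 gear_large 579 -190.8 15 gear_largest 651.3 -208.8 15
```

```text
t: 21.95
ee_pos: [651.8, -207.7, 37.3]
orientation: [0.001, -3.141, -0.001]
force: [1.1, 0.1, -0.4]
grip_width: 0.24
t: 22.25
ee_pos: [652.3, -209.1, 36.5]
orientation: [0.001, 3.141, -0.0]
force: [0.9, 1.0, 0.7]
grip_width: 0.241
t: 22.65
ee_pos: [652.0, -209.4, 36.3]
orientation: [0.002, 3.142, -0.0]
force: [0.5, -0.3, 0.4]
grip_width: 0.586
t: 23.15
ee_pos: [651.9, -209.3, 157.3]
orientation: [-0.001, -3.141, -0.0]
force: [0.4, -0.6, 0.5]
grip_width: 0.583
t: 23.65
ee_pos: [652.7, -7.9, 217.9]
orientation: [0.002, 3.139, -0.001]
force: [-0.3, 0.7, -0.8]
grip_width: 0.588
t: 24.15
ee_pos: [651.9, 121.9, 216.2]
orientation: [0.005, -3.141, -0.001]
force: [-0.1, -0.4, 0.9]
grip_width: 0.584
gear_small [(array([ 422.7, -163.8]), np.float64(0.45))]
gear_small [(array([ 424.2, -164.8]), np.float64(0.07))]
gear_medium [(array([ 497.7, -177.5]), np.float64(0.05))]
gear_medium [(array([ 496.9, -178.5]), np.float64(0.06))]
gear_large [(array([ 577.7, -189.9]), np.float64(0.05))]
gear_large [(array([ 578.3, -189.9]), np.float64(0.05))]
gear_largest [(array([ 648.9, -209.5]), np.float64(0.06))]
gear_largest [(array([ 650.4, -209.7]), np.float64(0.05))]
```

View pics/c4_scene.png

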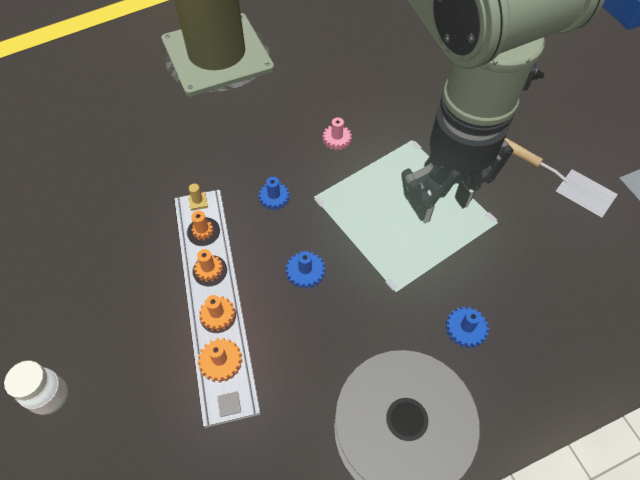

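View pics/c4_side.png

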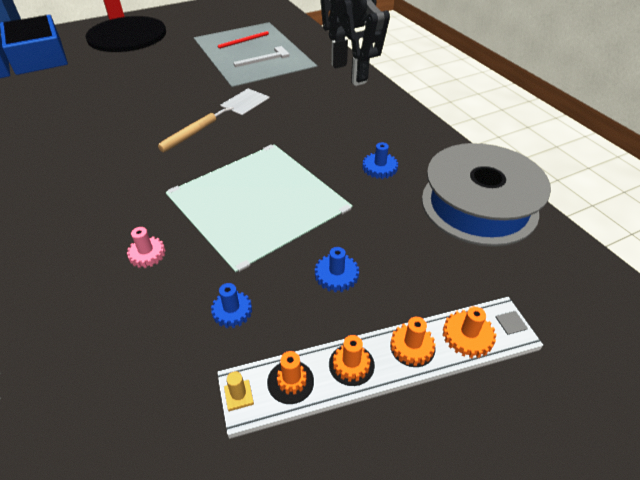

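The scene picture shows all four gears upright, one on each pad, getting larger from the pin: (201,227), (208,266), (217,311), (220,358). In the side picture they run from (291,377) to (470,332). The plate is empty and the gripper is clear, so I'm handing in.

```bash
python3 -c "from bench import arm; print(arm.hand_in())"
```

```text
the job is handed in; nothing more can be done
None
```

I moved all four orange gears by their hubs from the glass plate to the rail and handed the job in. They stand smallest on the pad next to the pin, then medium, large and largest. It took about 24 s of robot time, and wrist-force readings stayed under about 7 N.

- **Position:** the last silhouette fits put the medium, large and largest gears within about 2.5 mm of their pad centres in both cameras, against a limit of 12 mm. The small gear was about 1 mm off in the side view.
- **Standing and released:** both final pictures show every gear upright with its hub up, the plate empty and the gripper well clear. I did not measure tilt or seating height separately.
- **Weak check:** in the scene view the small gear's fit was poor (mismatch 0.45), probably because the brass pin next to it has a similar colour. Its position (422.7, -163.8) still agrees with the side view to about 2 mm.

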